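# Screw the lid on the cheese canister without cross-threading

## Task

Take the smaller knobbed lid off the sloping wooden rest and set it level on the mouth of the steel canister. Turn it backward (counter-clockwise) until you feel it drop into the thread, then screw it forward (clockwise) all the way home, and let go. Leave the big lid and everything else on the stall where it is.

Things in the scene. Friction and masses are not known exactly. Their poses are not given: they have to be found in the camera images.
- lid_knob (a point): Grip point of the lid to be fitted, which lies on the sloping rest, leaning 30 degrees: steel, 59 mm across, a dark wooden 12-sided knob (38 mm across, 26 mm high) on its top plate. This point is on the axis in the knob, 6 mm below the knob's top, 20 mm above the plate; z runs along the lid's axis out of the knob. Grip the knob's sides, fingertips no lower than the plate.
- lid: The same lid, 49 mm high, 0.14 kg; origin at the centre of its skirt's lower edge, 43 mm below lid_knob along its axis. The skirt is hollow, 20 mm deep; four pins 4.4 mm thick, 4 mm above its edge, along the lid's +x, +y, -x, -y, point inward and run in the canister's thread. It fits in any of four quarter-turn positions.
- mouth (a point): Centre of the rim of the open steel canister, 129 mm above the table; z up. The canister, 72 mm across, stands upright, fixed in the wooden block 'holder'. Neck 39 mm across, with four equal threads around it, 50 mm across. lid_knob stands this far above this point: 32 to 40 mm when the lid sits on top of the threads, 28.5 to 30.5 mm once dropped into them, 24 mm when home.
- neck (a point): Point on the canister's axis 11 mm below the rim, at the thread; x and y do NOT show where the thread starts: that angle is unknown. Per quarter turn: a 20 degree opening, then, clockwise from above, a thread falling 7 mm per quarter turn, with an upright stop on its low end. A lid sitting on the threads and turned forward only meets these stops: do not force it.
- holder: Dark wooden block 120 x 120 x 30 mm that holds the canister; origin under its centre, on the canister's axis. Turned backward (counter-clockwise from above) at most about 1.6 rad, a lid on the threads climbs a little, then drops about 8 mm into the openings and is blocked from turning further back. Then forward 1.2 to 1.45 rad screws it down 6 mm to the end of the thread, where friction holds it.
- thread_foot (a point): Point on the canister's axis 18 mm below the rim, where the thread ends. By chance a lid may be set down on the stops (40 mm): turned back it first falls to about 33 mm, which is not yet the thread, so turn on; or straight into the openings: it then drops at once.
- seat (a point): Middle of the place on the sloping light-wood rest where the lid's skirt edge lies at the start. The rest is fixed, 120 mm wide along y, up to 75 mm high; its slope rises towards its own +x (roughly facing the robot) at 30 degrees, with a ledge 11 mm high across its foot. This frame is level (z up); the lid is tilted, its knob leaning to the rest's -x side, away from the robot.
- big_lid: Wide spare lid of the same make, 86 mm across, with the same knob; it does not fit the canister, leave it alone; origin under its centre
- wheel: Grey-brown cheese wheel, 130 mm across, 55 mm high; bystander; origin under its centre
- small_wheel: Brown cheese wheel, 100 mm across, 45 mm high; bystander; origin under its centre
- cheese_block: Pale cheese block 55 x 100 x 50 mm; bystander; origin under its centre
- card_reader: Black card reader 130 x 75 x 28 mm, lying on the table; bystander; origin under its centre
- oil_bottle: Green bottle, 56 mm across, 190 mm high; bystander; origin under its centre
- knife: Cheese knife with a wooden handle, 220 mm long, lying on the table; bystander
Things that resemble listed ones, but are neither listed nor needed, are in the scene too. Leave any green, pink or red look-alike of the lid alone.

How it is judged:
By the outcome, as a careful person would: the job done as asked, in the order asked, and still so for the second after the job is handed in, with the robot touching nothing.
It also fails if it takes over 64 s, if anything falls off the work surface, if the arm or the gripper's body presses on something with over 40 N, if the wrist force passes 120 N, or if a joint passes its speed limit or range.

## Robot

A 6-joint arm with a two-finger parallel gripper is mounted at the origin on the work surface. World frame = base frame: x ahead of the robot, y to its left, z up, the work surface at z = 0. Lengths are in m, angles in degrees, forces in N, time in s.
With the tool pointing down it reaches from about 0.375 to 0.9 m from the base axis. Payload 3.1 kg.
Tool frame: the origin (TCP) lies on the centre line of the jaws, within the pads' length; the fingertips stand 25 mm ahead of it and the grasp point (between the pads) lies 6 mm ahead of it; y points along the fingers, x is the direction in which the jaws open and shut, and the axes are right-handed (so a half turn about y gives the same grasp; the last joint's range is limited). The gripper opens to 87 mm and grips with 3 to 60 N. Pads are 19 mm wide; open, the fingers measure 117 mm over their backs; the gripper's body (75 mm by 190 mm) begins 51 mm behind the grasp point.
Start: joints at [55.491, 30.224, 82.088, -0, 67.689, -10.227], TCP at [0.257, 0.57, 0.222] pointing down, gripper open.
Joint ranges: [-176.69, 176.69], [-43.24, 126.21], [12.49, 139.97], [-82, 262], [0, 151.66], [-163.58, 163.58]. Speed limits (degrees/s): [159.86, 159.86, 180, 180, 180, 180].

## Interface

Orientations are given as a 3x3 rotation matrix whose columns are the frame's x, y, z axes.
In Python, from rig import * gives the robot as it stands.
- The arm moves only by the tool play_rows, never from a script. Its argument "commands" is a list of rows, each a list of 2 entries, a list of its own where there are three numbers: the shift along the world's x, y, z in m, then the turn, a rotation vector about the world's x, y, z in rad. A call has 1 to 10 rows; each row is the pose to reach, as a shift and turn from the pose commanded when the call began; what a row does not reach only later rows make up. A row lasts 1/8 s, in which the tool goes at most 62.5 mm and 10.7 degrees, less where a joint would pass 70% of its speed; a pose out of reach is approached as far as the arm can. A call with a gripper value outside its range is refused whole. "gripper" is the finger opening in m, from 0 to 0.087, set as the call begins (left out, the last holds). The fingers move at their own pace and stop on an object; the grip force is fixed at half the most. Time passes only in rows, so rows that repeat a pose let the fingers close. It gives the time, the measured TCP pose, the force and the opening at its end, in the units of the state.
- read_state(): the state, without advancing time (a new reading comes with each control period).
- capture(name): name is "side" or "top" or "wrist"; returns a dict with "frame" (480x640x3 uint8, red, green, blue), "depth" (480x640 float32, m along the optical axis (not along the pixel's ray), 0 where there is no reading), "mtx" (3x3 intrinsics, pixels), "dist_coeffs" ([k1, k2, p1, p2, k3] as OpenCV has them; the pictures are not rectified), "cam_to_world" (4x4, takes a point from camera to world coordinates); the wrist camera has in their place "hand_eye" (4x4, takes a point from camera to tool coordinates, whose origin is the TCP and whose axes are the tool frame's). Camera axes: x right, y down, z forward; pixel columns grow to the right and rows downward; lengths in m; the calibration is good to about 2 mm. A picture is of the moment at which its call begins: read the wrist's pose just before it.
- hand_in(): hands the job in, once; it reports no verdict.
The state is a dict: "time_s": time; "joint_positions": joint angles; "qvel": joint speeds; "tau": joint torques, N m; "position": TCP position; "tcp_rot": TCP orientation; "force": force on the tool from outside, world axes, zero at the start; "moment": the same for the moment, N m; "opening": opening from 0.0 (shut) to 1.0 (fully open).
Only numpy, scipy, OpenCV 4.12 (cv2) and the standard library are available. Lean on these libraries where they do the work, as an engineer would, in place of code of your own. Each camera call takes 0.05 s, during which the arm holds its last target. There are 200 camera calls.

## Working session

There is one attempt and no reset: what is moved stays moved. The work goes in short steps, Python scripts to look and compute and a tool call to move; the robot and the scene stay as the last step left them, time stands still between calls to the robot, and variables do not carry over. Pictures are saved under pics/ and viewed, about 8 in all and at most 12, crops included, and the job is handed in when it is done.

Besides the shell and the picture viewer there is one more tool, called as name([rows], argument=value, ...), one row to a line, values as JSON. play_rows: Moves the arm, as the interface text tells. Its arguments: {"type":"object","properties":{"commands":{"type":"array"},"gripper":{"type":"number"}},"required":["commands"]}

```bash
mkdir -p pics; ls; cat > h.py <<'E'
from rig import *
import numpy as np, cv2
def pts(c,T=None):
    T=c["cam_to_world"] if T is None else T
    K=np.array(c["mtx"]);d=np.array(c["dist_coeffs"])
    v,u=np.mgrid[0:480,0:640]
    n=cv2.undistortPoints(np.stack([u,v],-1).reshape(-1,1,2).astype(float),K,d).reshape(480,640,2)
    z=c["depth"];P=np.dstack([n[...,0]*z,n[...,1]*z,z]);T=np.array(T)
    W=P@T[:3,:3].T+T[:3,3];W[z==0]=np.nan
    return W
def wristT(s,c):
    T=np.eye(4);T[:3,:3]=np.array(s["tcp_rot"]);T[:3,3]=s["position"];return T@np.array(c["hand_eye"])
def save(n,im): cv2.imwrite(f"pics/{n}.png",im[...,::-1])
E
python3 - <<'E'
from h import *
s=read_state();print(s)
for n in("side","top"):
    c=capture(n);save(n,c["frame"]);np.savez(n,**c)
    print(n,np.round(c["cam_to_world"],3).tolist(),c["mtx"])
E
```

```text
pics
{'time_s': 0.0, 'joint_positions': array([ 5.54912967e+01,  3.02797559e+01,  8.21572595e+01, -1.92484795e-03,
        6.76870218e+01, -1.02272014e+01]), 'qvel': array([ 0.01325978,  0.00326126, -0.0763834 ,  0.02033482, -0.00604688,
        0.14660569]), 'tau': array([ 2.08615011e-04, -4.40045857e+01, -1.76588452e+01,  6.31626067e-02,
        5.82159008e-02, -1.46714096e-04]), 'position': array([0.25657094, 0.5691039 , 0.2208583 ]), 'tcp_rot': array([[ 4.11207149e-01, -1.20084789e-03, -9.11541134e-01],
       [ 9.11539422e-01, -1.80153528e-03,  4.11208750e-01],
       [-2.13597267e-03, -9.99997656e-01,  3.53816004e-04]]), 'force': array([ 0.63096612,  0.91790486, -0.3684591 ]), 'moment': array([ 0.03518705,  0.04026263, -0.01563918]), 'opening': 0.9986065055329776}
side [[0.971, -0.17, 0.167, 0.349], [-0.238, -0.684, 0.689, -0.935], [-0.002, -0.709, -0.705, 1.079], [0.0, 0.0, 0.0, 1.0]] [[615.64322294   0.         320.08269425]
 [  0.         615.64322294 235.43329663]
 [  0.           0.           1.        ]]
top [[0.019, -0.995, 0.101, 0.472], [-1.0, -0.021, -0.023, 0.018], [0.025, -0.101, -0.995, 1.253], [0.0, 0.0, 0.0, 1.0]] [[484.41219324   0.         326.82877085]
 [  0.         484.41219324 244.17638427]
 [  0.           0.           1.        ]]
```

View pics/top.png

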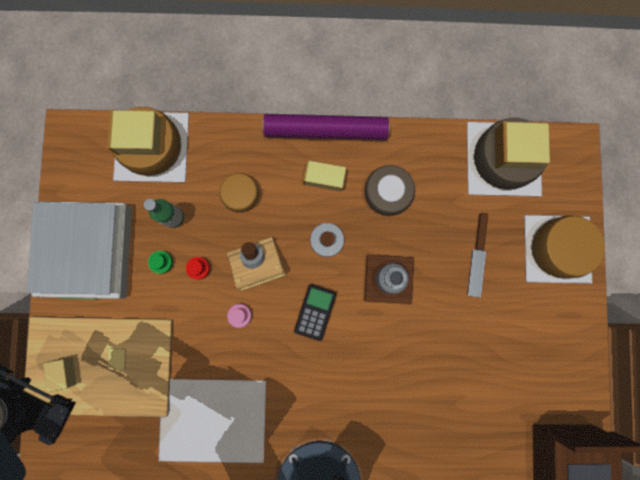

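View pics/side.png

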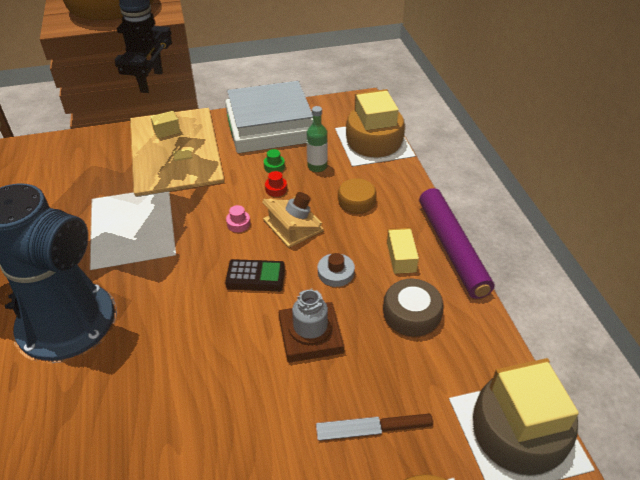

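Side and top views show these candidates for the lid:
- Steel lid with dark knob on the sloping rest: top (252,255), side (298,205). This is the one described.
- Big lid: top (327,239), side (336,267).
- Green look-alike: top (160,262).
- Red look-alike: top (198,268).
- Pink look-alike: top (239,315).

The canister is at top (394,279), side (310,310). Next I check the choice in a close crop and measure.

```bash
cat > m.py <<'E'
from h import *
out=[]
for n,(r0,r1,c0,c1),(q0,q1,p0,p1) in(("top",(225,300,215,300),(250,310,360,420)),("side",(180,250,255,335),(280,365,270,350))):
    c=dict(np.load(n+".npz"));W=pts(c);hsv=cv2.cvtColor(c["frame"],cv2.COLOR_RGB2HSV)
    m=np.zeros((480,640),bool);m[r0:r1,c0:c1]=1
    H,S,V=[hsv[...,i].astype(int) for i in range(3)]
    # rest slope plane: bright wood points z 0.015..0.08
    w=m&(S>60)&(V>140)&(W[...,2]>.02)&(W[...,2]<.085)
    P=W[w]
    best=None;rng=np.random.default_rng(0)
    for k in range(500):
        a=P[rng.choice(len(P),3,False)];nn=np.cross(a[1]-a[0],a[2]-a[0]);L=np.linalg.norm(nn)
        if L<1e-6: continue
        nn/=L;nn*=np.sign(nn[2]);
        if nn[2]<.75 or nn[2]>.95: continue
        e=abs((P-a[0])@nn)<.002
        if best is None or e.sum()>best.sum(): best=e
    Q=P[best];mu=Q.mean(0);nn=np.linalg.svd(Q-mu)[2][2];nn*=np.sign(nn[2])
    print(n,"plane",len(P),best.sum(),mu.round(4),nn.round(3),"tilt",np.degrees(np.arccos(nn[2])).round(1),"yaw of n",np.degrees(np.arctan2(nn[1],nn[0])).round(1))
    k=m&(V<110)&(S>90)&(W[...,2]>.06)
    K=W[k];print(" knob",k.sum(),np.nanmean(K,0).round(4),K.min(0).round(3),K.max(0).round(3), "px",np.argwhere(k).mean(0).round(1))
    st=m&(S<60)&(W[...,2]>.04);print(" steel",st.sum(),np.nanmean(W[st],0).round(4))
    # mouth
    m=np.zeros((480,640),bool);m[q0:q1,p0:p1]=1
    z=W[...,2];t=m&(z>.1225)&(z<.136)
    A=W[t];print(" rim pts",len(A),A.min(0).round(4),A.max(0).round(4),A.mean(0).round(4))
    t2=m&(z>.1)&(z<.1225);B=W[t2];print(" thread pts",len(B),B.min(0).round(4),B.max(0).round(4))
    out.append(cv2.resize(c["frame"][r0-10:r1+10,c0-10:c1+10],(390,360),interpolation=cv2.INTER_CUBIC))
save("crop",np.hstack(out))
E
python3 m.py
```

```text
top plane 1317 766 [0.5329 0.1684 0.0526] [0.468 0.169 0.867] tilt 29.9 yaw of n 19.9
 knob 197 [0.5732 0.1799 0.0821] [0.554 0.163 0.069] [0.594 0.201 0.093] px [250.  248.9]
 steel 268 [0.5533 0.1713 0.0651]
 rim pts 133 [ 0.4877 -0.1916  0.1226] [ 0.5346 -0.1446  0.1334] [ 0.5123 -0.1666  0.1262]
 thread pts 334 [ 0.4831 -0.1984  0.1   ] [ 0.5405 -0.1383  0.1225]
side plane 828 475 [0.5361 0.1572 0.0549] [0.46  0.164 0.873] tilt 29.2 yaw of n 19.6
 knob 196 [0.5709 0.1717 0.0798] [0.552 0.156 0.06 ] [0.592 0.201 0.093] px [200.  301.5]
 steel 242 [0.5554 0.1597 0.0615]
 rim pts 197 [ 0.4898 -0.1978  0.1225] [ 0.5365 -0.1451  0.1321] [ 0.5124 -0.1717  0.1263]
 thread pts 452 [ 0.4813 -0.2016  0.1   ] [ 0.5421 -0.1417  0.1225]
```

View pics/crop.png

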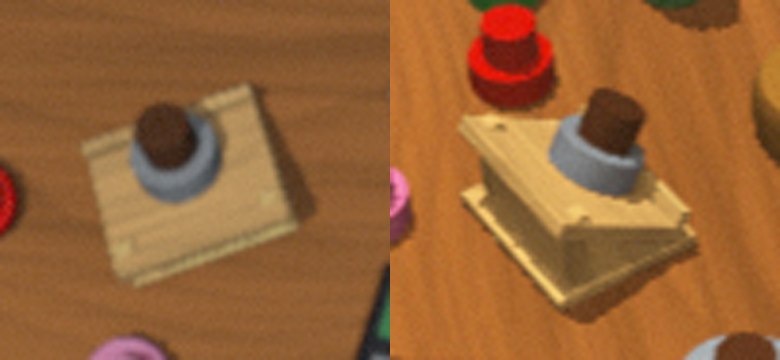

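The crop confirms it: a steel lid with a dark 12-sided knob, on the light-wood slope. Its knob is at about (165,135) in the left panel and (610,120) in the right. I'll compute the knob top centre and the standoff pose.

```bash
cat >> h.py <<'E'
from scipy.spatial.transform import Rotation as Ro
AX=np.array([.470,.170,.866]);AX/=np.linalg.norm(AX)
def frame(y,x):
    y=np.array(y,float)/np.linalg.norm(y);x=np.array(x,float);x-=y*(x@y);x/=np.linalg.norm(x);return np.stack([x,y,np.cross(x,y)],1)
def rel(p,R,s=None):
    s=s or read_state();R0=np.array(s["tcp_rot"])
    print("shift",(np.array(p)-s["position"]).round(4).tolist(),"turn",Ro.from_matrix(R@R0.T).as_rotvec().round(3).tolist())
RG=frame(-AX,[.339,-.941,0])
E
python3 - <<'E'
from h import *
for n,(r0,r1,c0,c1),mu in(("top",(225,300,215,300),[.5329,.1684,.0526]),("side",(180,250,255,335),[.5361,.1572,.0549])):
    c=dict(np.load(n+".npz"));W=pts(c);hsv=cv2.cvtColor(c["frame"],cv2.COLOR_RGB2HSV)
    m=np.zeros((480,640),bool);m[r0:r1,c0:c1]=1
    h=(W-np.array(mu))@AX
    k=m&(hsv[...,2]<120)&(hsv[...,1]>80)&(h>.03)
    print(n,"knob heights",np.percentile(h[k],[5,50,75,90,98]).round(4))
    t=k&(h>np.percentile(h[k],90)-.005);P=W[t]
    e1=np.array([-.339,.941,0]);e2=np.cross(e1,AX)
    for e in(e1,e2):print(" span",np.ptp(P@e).round(4))
    ctr=e1*(P@e1).min()/2+e1*(P@e1).max()/2+e2*((P@e2).min()+(P@e2).max())/2+AX*np.median(P@AX)
    print(" topcentre",ctr.round(4),P.mean(0).round(4),len(P))
    z=W[...,2];b=(z>.15)&(z<.2)&(W[...,0]>.5)&(W[...,0]<.8)&(W[...,1]>.28)&(W[...,1]<.5);print(" bottle",np.median(W[b],0).round(3))
p=np.array([.581,.183,.0875])
print(RG.round(3).tolist());rel(p+AX*.12,RG)
E
```

```text
top knob heights [0.0341 0.0483 0.05   0.0508 0.0517]
 span 0.0351
 span 0.0398
 topcentre [0.577  0.183  0.0824] [0.5768 0.1826 0.0827] 148
 bottle [0.659 0.385 0.188]
side knob heights [0.0313 0.0451 0.0485 0.0499 0.0505]
 span 0.041
 span 0.0361
 topcentre [0.5768 0.1797 0.0842] [0.5763 0.1782 0.0847] 87
 bottle [0.66  0.381 0.179]
[[0.339, -0.47, 0.815], [-0.941, -0.17, 0.294], [0.001, -0.866, -0.5]]
shift [0.3808, -0.3658, -0.0295] turn [-0.666, 0.023, -2.304]
```

play_rows([
  [[0,0,0.06],[0,0,-0.18]],
  [[0,0,0.12],[0,0,-0.36]],
  [[0.04,-0.04,0.13],[0,0,-0.54]],
  [[0.08,-0.08,0.13],[0,0,-0.72]],
  [[0.12,-0.12,0.13],[0,0,-0.9]],
  [[0.16,-0.16,0.13],[0,0,-1.08]],
  [[0.2,-0.2,0.13],[0,0,-1.26]],
  [[0.24,-0.24,0.13],[0,0,-1.44]],
  [[0.28,-0.28,0.13],[0,0,-1.62]],
  [[0.32,-0.32,0.13],[0,0,-1.8]],
], gripper=0.087)

```text
time_s: 1.35
position: [0.5778, 0.2482, 0.3513]
tcp_rot: [[0.791, -0.001, 0.612], [-0.612, -0.0, 0.791], [-0.001, -1.0, -0.001]]
force: [0.4, -0.4, 0.1]
opening: 0.999
```

```bash
python3 - <<'E'
from h import *
s=read_state();print(s["position"],s["joint_positions"].round(1))
p=np.array([.577,.1815,.083])
rel(p+AX*.11,RG)
E
```

```text
[0.57781488 0.24821679 0.35129283] [13.1 24.2 71.6  0.  84.3 50.8]
shift [0.0509, -0.048, -0.173] turn [-0.313, 0.428, -0.553]
```

play_rows([
  [[0.01,-0.01,-0.03],[-0.06,0.08,-0.11]],
  [[0.02,-0.02,-0.06],[-0.12,0.16,-0.22]],
  [[0.03,-0.03,-0.1],[-0.18,0.25,-0.33]],
  [[0.045,-0.04,-0.14],[-0.25,0.34,-0.44]],
  [[0.051,-0.048,-0.173],[-0.313,0.428,-0.553]],
  [[0.051,-0.048,-0.173],[-0.313,0.428,-0.553]],
  [[0.051,-0.048,-0.173],[-0.313,0.428,-0.553]],
])

```text
time_s: 2.22
position: [0.6279, 0.2021, 0.1799]
tcp_rot: [[0.345, -0.468, 0.813], [-0.938, -0.17, 0.301], [-0.002, -0.867, -0.498]]
force: [0.1, -0.1, 0.0]
opening: 0.997
```

```bash
python3 - <<'E'
from h import *
s=read_state();c=capture("wrist");save("w1",c["frame"])
T=wristT(s,c);np.savez("w1",T=T,**c);W=pts(c,T)
print(s["position"],s["joint_positions"].round(1),np.array(c["hand_eye"]).round(3).tolist())
rel(np.array([.577,.1815,.083])+AX*.11,RG,s)
E
```

```text
[0.62788475 0.2020735  0.17992344] [ 10.4  50.2  53.7  -4.9 105.6  80.1] [[1.0, -0.0, -0.0, 0.0], [-0.0, -0.263, 0.965, -0.163], [-0.0, -0.965, -0.263, 0.074], [0.0, 0.0, 0.0, 1.0]]
shift [0.0008, -0.0019, -0.0017] turn [-0.003, 0.001, -0.007]
```

View pics/w1.png

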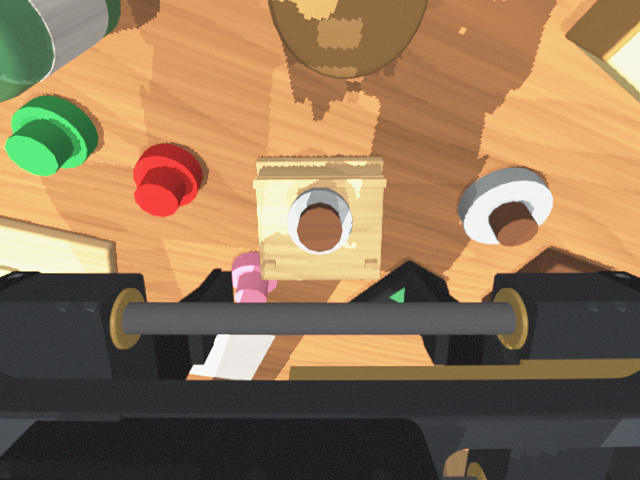

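The wrist view shows the lid at (320,222) centred between the jaws, with the brown knob top at about (321,229). Nothing is near the approach path. I'll refine the knob centre from this view.

```bash
python3 - <<'E'
from h import *
c=dict(np.load("w1.npz"));T=c["T"];W=pts(c,T);hsv=cv2.cvtColor(c["frame"],cv2.COLOR_RGB2HSV)
m=np.zeros((480,640),bool);m[185:262,280:365]=1
w=m&(hsv[...,1]>50)&(hsv[...,2]>170);w[180:255,284:358]=0
P=W[w];mu=P.mean(0);n=np.linalg.svd(P-mu)[2][2];n*=np.sign(n[2]);print("slope",len(P),mu.round(4),n.round(3))
h=(W-mu)@AX
k=m&(hsv[...,2]<150)&(hsv[...,1]>90)&(h>.04)
print("h",np.percentile(h[k],[5,25,50,75,95]).round(4))
t=k&(h>np.median(h[k])-.003);P=W[t];e1=np.array([-.339,.941,0]);e2=np.cross(e1,AX)
print("spans",np.ptp(P@e1),np.ptp(P@e2),P.mean(0).round(4))
L=k|(m&(h>.018)); Q=W[L]
print("plate h",np.percentile(h[L&~k],[25,50,75]).round(4),"plate centre e1,e2",(Q@e1).min()/2+(Q@e1).max()/2,(Q@e2).min()/2+(Q@e2).max()/2,"knob",P.mean(0)@e1,P.mean(0)@e2,"spans",np.ptp(Q@e1),np.ptp(Q@e2))
cn=max(cv2.findContours(t.astype(np.uint8),0,cv2.CHAIN_APPROX_NONE)[0],key=len)[:,0]
s=read_state();T0=np.array(s["position"]);print("tool-frame offset of knob top:",(RG.T@(P.mean(0)-T0)).round(4))
E
```

```text
Traceback (most recent call last):
numpy.linalg.LinAlgError: SVD did not converge
```

```bash
python3 - <<'E'
from h import *
c=dict(np.load("w1.npz"));T=c["T"];W=pts(c,T);hsv=cv2.cvtColor(c["frame"],cv2.COLOR_RGB2HSV)
m=np.zeros((480,640),bool);m[185:262,262:378]=1
m&=np.isfinite(W[...,2]);print(m.sum())
w=m&(hsv[...,1]>40)&(hsv[...,2]>150);w[183:257,282:360]=0
P=W[w];print(len(P));mu=np.median(P,0);n=np.linalg.svd(P-mu,full_matrices=False)[2][2];n*=np.sign(n[2]);print("slope",mu.round(4),n.round(3))
h=(W-mu)@AX
k=m&(hsv[...,2]<150)&(hsv[...,1]>90)&(h>.04)
print("h",np.percentile(h[k],[5,25,50,75,95]).round(4))
t=k&(h>np.median(h[k])-.003);P=W[t];e1=np.array([-.339,.941,0]);e2=np.cross(e1,AX)
print("spans",np.ptp(P@e1),np.ptp(P@e2),P.mean(0).round(4))
L=k|(m&(h>.018)); Q=W[L]
print("plate h",np.percentile(h[L&~k],[25,50,75]).round(4),"plate centre e1,e2",(Q@e1).min()/2+(Q@e1).max()/2,(Q@e2).min()/2+(Q@e2).max()/2,"knob",P.mean(0)@e1,P.mean(0)@e2,"spans",np.ptp(Q@e1),np.ptp(Q@e2))
s=read_state();T0=np.array(s["position"]);print("tool-frame offset of knob top:",(RG.T@(P.mean(0)-T0)).round(4))
E
```

```text
8901
2455
slope [0.5499 0.1388 0.0506] [0.443 0.156 0.883]
h [0.0414 0.0443 0.0481 0.0494 0.05  ]
spans 0.030771872917906503 0.00938493197193807 [0.5932 0.1881 0.0735]
plate h [0.0234 0.032  0.0494] plate centre e1,e2 -0.024221515863195955 0.48615262412189725 knob -0.02407785515354091 0.5019436310622489 spans 0.05834255982072619 0.058392830765953696
tool-frame offset of knob top: [0.0015 0.1126 0.0213]
```

```bash
python3 - <<'E'
from h import *
c=dict(np.load("w1.npz"));T=c["T"];W=pts(c,T)
mu=np.array([.5499,.1388,.0506]);h=(W-mu)@AX
m=np.zeros((480,640),bool);m[185:262,285:360]=1
e1=np.array([-.339,.941,0]);e2=np.cross(e1,AX)
for lo,hi in((.046,.054),(.0205,.027)):
    P=W[m&(h>lo)&(h<hi)];a,b=P@e1,P@e2
    print(len(P),"h",np.median((P-mu)@AX).round(4),"span",np.ptp(a).round(4),np.ptp(b).round(4),"ctr",(e1*(a.min()+a.max())/2+e2*(b.min()+b.max())/2+AX*np.median(P@AX)).round(4),P.mean(0).round(4))
E
```

```text
1614 h 0.0494 span 0.0375 0.0376 ctr [0.5807 0.1843 0.082 ] [0.581  0.1839 0.0819]
1540 h 0.0234 span 0.0579 0.0584 ctr [0.5686 0.1794 0.0595] [0.5742 0.1811 0.0561]
```

```bash
python3 - <<'E'
from h import *
rel([.5802,.1833,.0835],RG)
E
```

```text
shift [-0.0481, -0.0191, -0.0982] turn [-0.004, 0.004, -0.007]
```

play_rows([
  [[-0.016,-0.006,-0.033],[-0.004,0.004,-0.007]],
  [[-0.032,-0.013,-0.066],[-0.004,0.004,-0.007]],
  [[-0.04,-0.016,-0.082],[-0.004,0.004,-0.007]],
  [[-0.045,-0.018,-0.092],[-0.004,0.004,-0.007]],
  [[-0.048,-0.019,-0.098],[-0.004,0.004,-0.007]],
  [[-0.048,-0.019,-0.098],[-0.004,0.004,-0.007]],
  [[-0.048,-0.019,-0.098],[-0.004,0.004,-0.007]],
])

```text
time_s: 3.15
position: [0.5808, 0.1829, 0.0817]
tcp_rot: [[0.338, -0.473, 0.814], [-0.941, -0.171, 0.291], [0.001, -0.865, -0.502]]
force: [0.9, -0.3, -0.8]
opening: 0.994
```

play_rows([
  [[0,0,0],[0,0,0]],
  [[0,0,0],[0,0,0]],
  [[0,0,0],[0,0,0]],
  [[0,0,0],[0,0,0]],
  [[0,0,0],[0,0,0]],
  [[0,0,0],[0,0,0]],
], gripper=0.02)

```text
time_s: 3.9
position: [0.58, 0.1828, 0.0809]
tcp_rot: [[0.337, -0.474, 0.813], [-0.941, -0.171, 0.291], [0.001, -0.864, -0.504]]
force: [7.4, -2.2, 13.7]
opening: 0.402
```

```bash
python3 - <<'E'
from h import *
s=read_state();c=capture("wrist");save("w2",c["frame"]);np.savez("w2",T=wristT(s,c),**c)
print(s["position"],s["opening"],s["force"],s["moment"],s["joint_positions"].round(1))
E
```

```text
[0.57998003 0.18276953 0.08091076] 0.4019807839229704 [ 7.41663898 -2.18304551 13.65422203] [-0.33629227 -0.21761913  0.15493314] [ 9.6 52.3 66.4 -5.1 91.2 81.1]
```

View pics/w2.png

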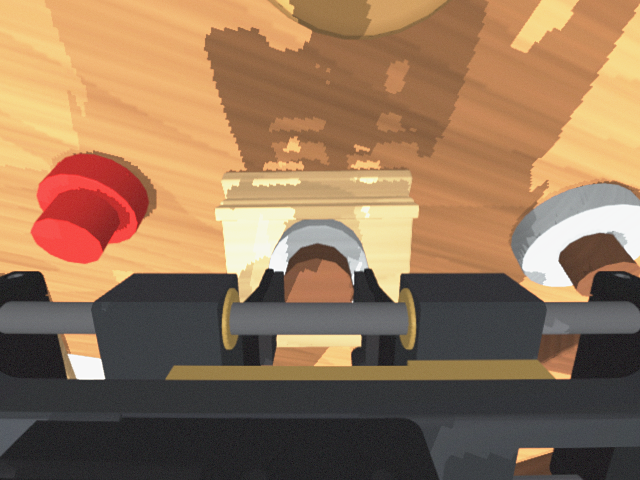

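The jaws hold the knob, with an opening of 35 mm and the knob between the fingers at (318,280). Next I lift along the axis.

play_rows([
  [[0.007,0.003,0.013],[0,0,0]],
  [[0.02,0.007,0.037],[0,0,0]],
  [[0.035,0.013,0.065],[0,0,0]],
  [[0.05,0.018,0.1],[0,0,0]],
  [[0.05,0.018,0.14],[0,0,0]],
  [[0.05,0.018,0.17],[0,0,0]],
  [[0.05,0.018,0.17],[0,0,0]],
])

```text
time_s: 4.82
position: [0.6315, 0.2013, 0.2543]
tcp_rot: [[0.338, -0.468, 0.816], [-0.941, -0.17, 0.292], [0.002, -0.867, -0.498]]
force: [0.4, -0.5, -0.1]
opening: 0.231
```

```bash
cat >> h.py <<'E'
RD=frame([0,0,-1],[.339,-.941,0])
E
python3 - <<'E'
from h import *
s=read_state();print(s["position"],s["opening"],s["force"],s["moment"])
rel([.512,-.169,.255],RD,s)
E
```

```text
[0.63147098 0.20125099 0.25433082] 0.23147151923732226 [ 0.35273666 -0.50541142 -0.05430841] [ 0.08418641 -0.15296086 -0.01138938]
shift [-0.1195, -0.3703, 0.0007] turn [0.178, -0.49, 0.002]
```

The opening fell to 20 mm, so the grip slipped off the knob. I need to see where the lid is now.

```bash
python3 - <<'E'
from h import *
s=read_state();c=capture("wrist");np.savez("w3",T=wristT(s,c),**c)
d=capture("side");np.savez("side2",**d)
b=cv2.resize(d["frame"][150:290,240:400],(366,320),interpolation=cv2.INTER_CUBIC)
a=cv2.resize(c["frame"],(427,320));save("w3",np.hstack([a,b]))
E
```

```text
(no output)
```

View pics/w3.png

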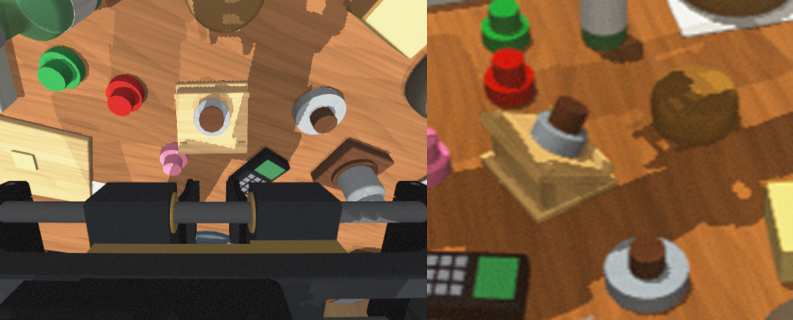

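The lid is still on the rest: knob at about (211,117) in the left panel, (570,112) in the right. I'll check from the stored grasp image where the fingers and the knob were in the tool frame.

```bash
python3 - <<'E'
from h import *
for n,box in(("w2",(210,345,240,400)),("w3",(120,240,280,360))):
    c=dict(np.load(n+".npz"));Q=pts(c,c["hand_eye"]);hsv=cv2.cvtColor(c["frame"],cv2.COLOR_RGB2HSV)
    if n=="w2":
        for v in(225,235,245,255,262,270,280,290,298,335,345,355):
            print(v,[(u,(Q[v,u]*1000).round(0).tolist(),int(hsv[v,u,2])) for u in(255,268,300,320,345,372,385)])
    else:
        W=pts(c,c["T"]);m=np.zeros((480,640),bool);m[130:210,280:360]=1
        mu=np.array([.5499,.1388,.0506]);h=(W-mu)@AX;e1=np.array([-.339,.941,0]);e2=np.cross(e1,AX)
        for lo,hi in((.044,.056),(.019,.028)):
            P=W[m&(h>lo)&(h<hi)];a,b=P@e1,P@e2
            print(len(P),"h",np.median((P-mu)@AX).round(4),"span",np.ptp(a).round(4),np.ptp(b).round(4),"ctr",(e1*(a.min()+a.max())/2+e2*(b.min()+b.max())/2+AX*np.median(P@AX)).round(4))
E
```

```text
225 [(255, [-39.0, 47.0, 24.0], 247), (268, [-31.0, 47.0, 24.0], 247), (300, [-10.0, 31.0, 27.0], 133), (320, [1.0, 24.0, 29.0], 162), (345, [17.0, 44.0, 24.0], 182), (372, [34.0, 47.0, 24.0], 245), (385, [42.0, 45.0, 24.0], 245)]
235 [(255, [-40.0, 48.0, 17.0], 247), (268, [-31.0, 47.0, 17.0], 247), (300, [-10.0, 24.0, 23.0], 175), (320, [1.0, 24.0, 23.0], 178), (345, [15.0, 24.0, 23.0], 181), (372, [34.0, 47.0, 17.0], 246), (385, [42.0, 46.0, 17.0], 245)]
245 [(255, [-40.0, 48.0, 10.0], 247), (268, [-32.0, 48.0, 10.0], 247), (300, [-10.0, 23.0, 18.0], 185), (320, [1.0, 19.0, 19.0], 82), (345, [15.0, 24.0, 17.0], 188), (372, [34.0, 47.0, 11.0], 245), (385, [42.0, 46.0, 11.0], 244)]
255 [(255, [-40.0, 47.0, 4.0], 247), (268, [-32.0, 47.0, 4.0], 247), (300, [-9.0, 9.0, 17.0], 80), (320, [1.0, 4.0, 18.0], 80), (345, [15.0, 24.0, 12.0], 179), (372, [35.0, 47.0, 4.0], 246), (385, [43.0, 47.0, 4.0], 246)]
262 [(255, [-41.0, 47.0, -1.0], 246), (268, [-32.0, 47.0, -1.0], 246), (300, [-9.0, -2.0, 17.0], 107), (320, [1.0, -4.0, 17.0], 132), (345, [15.0, 12.0, 11.0], 79), (372, [35.0, 47.0, -1
[... 1075 characters left out ...]
.0, -54.0], 247), (345, [19.0, 48.0, -55.0], 246), (372, [20.0, -50.0, 5.0], 72), (385, [23.0, -61.0, 12.0], 52)]
345 [(255, [-22.0, -56.0, 5.0], 31), (268, [-18.0, -50.0, 1.0], 62), (300, [-13.0, 49.0, -63.0], 238), (320, [1.0, 48.0, -62.0], 240), (345, [19.0, 47.0, -62.0], 241), (372, [20.0, -50.0, 1.0], 60), (385, [23.0, -60.0, 7.0], 42)]
355 [(255, [-22.0, -58.0, 2.0], 37), (268, [-19.0, -50.0, -3.0], 58), (300, [-21.0, 192.0, -168.0], 185), (320, [2.0, 195.0, -170.0], 186), (345, [32.0, 193.0, -169.0], 246), (372, [20.0, -50.0, -3.0], 64), (385, [22.0, -63.0, 6.0], 33)]
1161 h 0.0493 span 0.0371 0.0378 ctr [0.5806 0.184  0.082 ]
1241 h 0.0234 span 0.058 0.0563 ctr [0.5682 0.1791 0.0598]
```

```bash
python3 - <<'E'
from h import *
c=dict(np.load("w2.npz"));a=c["frame"][205:355,225:415]
d=dict(np.load("w3.npz"))["frame"][240:390,225:415]
save("w2c",np.hstack([cv2.resize(x,(400,316),interpolation=cv2.INTER_CUBIC) for x in (a,d)]))
E
```

```text
(no output)
```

View pics/w2c.png

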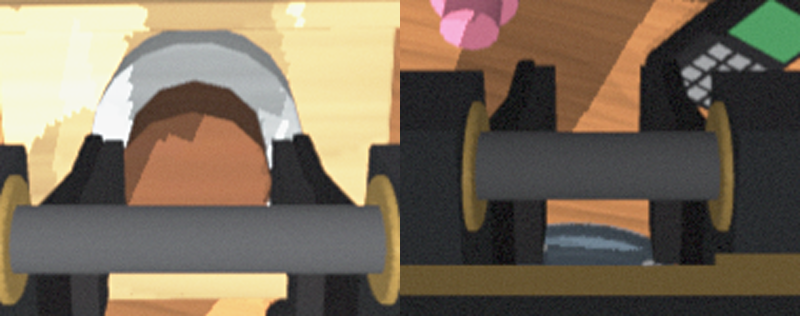

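```bash
python3 - <<'E'
from h import *
for n,us in(("w2",(270,276,282,360,366)),("w3",(280,284,288,292,344,350))):
    c=dict(np.load(n+".npz"));Q=pts(c,c["hand_eye"])
    for v in(268,272,276,280,290): print(n,v,[(u,(Q[v,u]*1000).round(1).tolist()) for u in us])
c=dict(np.load("w2.npz"));H=np.linalg.inv(c["hand_eye"])
P=np.array([[-18,25,9.5],[-18,25,-9.5],[-18,0,9.5],[-18,0,-9.5],[18,25,9.5]])/1000
C=P@H[:3,:3].T+H[:3,3];print(cv2.projectPoints(C,np.zeros(3),np.zeros(3),c["mtx"],c["dist_coeffs"])[0].reshape(-1,2).round(0).tolist())
E
```

```text
w2 268 [(270, [-23.5, -2.9, 13.8]), (276, [-24.1, 24.5, 3.5]), (282, [-20.7, 25.0, 3.4]), (360, [24.1, 22.7, 4.2]), (366, [24.0, -2.0, 13.5])]
w2 272 [(270, [-23.0, -6.9, 13.3]), (276, [-20.6, -3.2, 11.8]), (282, [-17.6, -3.1, 11.8]), (360, [20.9, -2.9, 11.7]), (366, [23.1, -8.1, 13.7])]
w2 276 [(270, [-22.2, -12.3, 13.3]), (276, [-19.8, -9.5, 12.2]), (282, [-17.1, -7.9, 11.6]), (360, [20.4, -7.9, 11.6]), (366, [22.7, -11.5, 13.0])]
w2 280 [(270, [-21.8, -15.6, 12.7]), (276, [-19.4, -13.5, 11.8]), (282, [-17.1, -8.8, 9.9]), (360, [19.7, -13.6, 11.9]), (366, [22.6, -13.0, 11.6])]
w2 290 [(270, [-20.9, -22.9, 11.0]), (276, [-18.0, -25.3, 12.1]), (282, [-17.2, -9.6, 5.1]), (360, [18.5, -24.4, 11.6]), (366, [21.1, -24.3, 11.6])]
w3 268 [(280, [-62.4, 367.4, -124.9]), (284, [-16.7, -1.9, 13.4]), (288, [-14.7, -1.6, 13.3]), (292, [-42.8, 367.3, -124.9]), (344, [40.4, 347.0, -117.3]), (350, [16.1, -1.0, 13.1])]
w3 272 [(280, [-18.1, -7.5, 13.5]), (284, [-16.3, -6.1, 12.9]), (288, [-14.4, -5.9, 12.9]), (292, [-12.7, -2.5, 11.6]), (344, [13.0, -2.7, 11.6]), (350, [15.6, -6.7, 13.1])]
w3 276 [(280, [-17.5, -12.8, 13.6]), (284, [-15.7, -12.5, 13.4]), (288, [-14.1, -9.3, 12.2]), (292, [-12.1, -10.2, 12.5]), (344, [12.5, -9.7, 12.3]), (350, [15.2, -11.4, 13.0])]
w3 280 [(280, [-17.1, -16.8, 13.2]), (284, [-15.2, -17.9, 13.6]), (288, [-13.8, -13.3, 11.8]), (292, [-11.9, -13.2, 11.7]), (344, [12.3, -13.5, 11.8]), (350, [15.0, -13.8, 12.0])]
w3 290 [(280, [-16.0, -27.5, 13.1]), (284, [-14.6, -24.7, 11.8]), (288, [-12.8, -25.4, 12.1]), (292, [-11.1, -24.2, 11.6]), (344, [11.5, -24.6, 11.8]), (350, [14.0, -25.4, 12.1])]
[[286.0, 258.0], [287.0, 289.0], [282.0, 274.0], [283.0, 308.0], [349.0, 258.0]]
```

```bash
python3 - <<'E'
from h import *
s=read_state();R=np.array(s["tcp_rot"]);p=np.array(s["position"])
for n in("side","top"):
    c=dict(np.load("side2.npz")) if n=="side" else capture("top")
    W=pts(c);Q=(W-p)@R
    m=(abs(Q[...,0])<.05)&(abs(Q[...,2])<.03)&(Q[...,1]>-.15)&(Q[...,1]<.06)
    P=Q[m];print(n,m.sum(),"y max percentiles",np.percentile(P[:,1],[50,90,97,100]).round(4) if m.sum() else "")
    t=P[P[:,1]>-.02]
    print(np.c_[t[np.argsort(-t[:,1])][:8]].round(4).tolist())
E
```

```text
side 1639 y max percentiles [-0.1058 -0.0243 -0.0084 -0.0015]
[[-0.0197, -0.0015, -0.0049], [0.0174, -0.0021, 0.0013], [-0.0085, -0.0025, -0.0044], [0.0172, -0.0025, 0.0044], [-0.0099, -0.0029, 0.0028], [-0.0108, -0.003, 0.0067], [-0.0081, -0.0031, -0.0019], [0.0174, -0.0031, -0.0088]]
top 693 y max percentiles [-0.0941 -0.0166 -0.0043  0.0008]
[[0.0115, 0.0008, -0.0083], [-0.0144, 0.0001, -0.0091], [0.0137, -0.0004, -0.0102], [-0.0123, -0.0005, -0.0104], [-0.0187, -0.0008, -0.0108], [0.0159, -0.0015, -0.012], [-0.0116, -0.0022, -0.0094], [-0.0108, -0.0023, 0.0073]]
```

All three cameras agree that the fingertips really sit at the reported TCP (y about 0), not 25 mm ahead of it as stated. The first grasp therefore only pinched the knob's top edge. I'll trust the measurement and reach about 24 mm deeper.

```bash
python3 - <<'E'
from h import *
rel([.568,.1788,.0612],RG); print((AX*.07).round(4))
E
```

```text
shift [-0.0613, -0.0219, -0.1883] turn [0.002, -0.007, 0.002]
[0.0329 0.0119 0.0606]
```

play_rows([
  [[-0.01,-0.004,-0.045],[0,0,0]],
  [[-0.02,-0.008,-0.09],[0,0,0]],
  [[-0.028,-0.01,-0.127],[0,-0.006,0]],
  [[-0.028,-0.01,-0.127],[0,-0.006,0]],
  [[-0.04,-0.014,-0.149],[0,-0.006,0]],
  [[-0.051,-0.018,-0.168],[0,-0.006,0]],
  [[-0.057,-0.02,-0.18],[0,-0.006,0]],
  [[-0.061,-0.0215,-0.187],[0,-0.006,0]],
  [[-0.061,-0.0215,-0.187],[0,-0.006,0]],
  [[-0.061,-0.0215,-0.187],[0,-0.006,0]],
], gripper=0.087)

```text
time_s: 6.22
position: [0.5699, 0.1794, 0.0645]
tcp_rot: [[0.338, -0.468, 0.817], [-0.941, -0.171, 0.291], [0.003, -0.867, -0.498]]
force: [-0.5, -0.3, -0.9]
opening: 0.999
```

play_rows([
  [[0,0,0],[0,0,0]],
  [[0,0,0],[0,0,0]],
  [[0,0,0],[0,0,0]],
  [[0,0,0],[0,0,0]],
  [[0,0,0],[0,0,0]],
  [[0,0,0],[0,0,0]],
  [[0,0,0],[0,0,0]],
  [[0,0,0],[0,0,0]],
], gripper=0.02)

```text
time_s: 7.22
position: [0.569, 0.1793, 0.0638]
tcp_rot: [[0.337, -0.469, 0.816], [-0.941, -0.171, 0.291], [0.003, -0.866, -0.499]]
force: [-0.2, 0.4, -0.8]
opening: 0.426
```

```bash
python3 - <<'E'
from h import *
s=read_state();c=capture("wrist");np.savez("w4",T=wristT(s,c),**c)
print(s["position"],s["opening"]*87,s["force"],s["moment"])
Q=pts(c,c["hand_eye"])
for v in(215,225,235,245,255,262,270,280,290): print(v,[(u,(Q[v,u]*1000).round(0).tolist()) for u in(270,280,300,320,345)])
E
```

```text
[0.56901074 0.17927656 0.06380926] 37.073114096905144 [-0.1997614  0.3574708 -0.7842671] [ 0.08435962 -0.16588229 -0.04341852]
215 [(270, [-25.0, 16.0, 37.0]), (280, [-20.0, 18.0, 36.0]), (300, [-9.0, 16.0, 37.0]), (320, [1.0, 16.0, 37.0]), (345, [14.0, 14.0, 37.0])]
225 [(270, [-25.0, 15.0, 31.0]), (280, [-20.0, 16.0, 31.0]), (300, [-10.0, 27.0, 28.0]), (320, [1.0, 18.0, 31.0]), (345, [15.0, 26.0, 29.0])]
235 [(270, [-27.0, 27.0, 23.0]), (280, [-21.0, 27.0, 23.0]), (300, [-9.0, 5.0, 28.0]), (320, [1.0, 4.0, 29.0]), (345, [14.0, 8.0, 28.0])]
245 [(270, [-27.0, 27.0, 17.0]), (280, [-19.0, 5.0, 23.0]), (300, [-9.0, 4.0, 24.0]), (320, [1.0, 2.0, 24.0]), (345, [14.0, 4.0, 24.0])]
255 [(270, [-27.0, 19.0, 13.0]), (280, [-19.0, 5.0, 18.0]), (300, [-9.0, 4.0, 18.0]), (320, [1.0, -2.0, 20.0]), (345, [14.0, 4.0, 18.0])]
262 [(270, [-24.0, 4.0, 15.0]), (280, [-19.0, 4.0, 15.0]), (300, [-8.0, -6.0, 18.0]), (320, [1.0, -12.0, 20.0]), (345, [14.0, 4.0, 14.0])]
270 [(270, [-23.0, -4.0, 13.0]), (280, [-19.0, 4.0, 10.0]), (300, [-8.0, -18.0, 19.0]), (320, [1.0, -23.0, 20.0]), (345, [13.0, -8.0, 15.0])]
280 [(270, [-22.0, -13.0, 12.0]), (280, [-18.0, -7.0, 9.0]), (300, [-8.0, -22.0, 15.0]), (320, [1.0, -22.0, 15.0]), (345, [12.0, -22.0, 15.0])]
290 [(270, [-21.0, -25.0, 12.0]), (280, [-18.0, -8.0, 5.0]), (300, [-8.0, -22.0, 11.0]), (320, [1.0, -22.0, 10.0]), (345, [12.0, -22.0, 11.0])]
```

Now the knob is held properly: opening 37 mm, knob top 22 mm behind the tips, plate 4 mm ahead of them. Lifting gently.

play_rows([
  [[0.002,0.001,0.004],[0,0,0]],
  [[0.006,0.002,0.011],[0,0,0]],
  [[0.014,0.005,0.026],[0,0,0]],
  [[0.024,0.009,0.045],[0,0,0]],
  [[0.035,0.013,0.07],[0,0,0]],
  [[0.04,0.015,0.1],[0,0,0]],
  [[0.04,0.015,0.14],[0,0,0]],
  [[0.04,0.015,0.17],[0,0,0]],
  [[0.04,0.015,0.18],[0,0,0]],
])

```text
time_s: 8.4
position: [0.6101, 0.1944, 0.2464]
tcp_rot: [[0.338, -0.465, 0.818], [-0.941, -0.17, 0.292], [0.004, -0.869, -0.495]]
force: [-0.6, -0.2, -2.1]
opening: 0.431
```

```bash
python3 - <<'E'
from h import *
s=read_state();print(s["position"],s["opening"]*87,s["force"],s["moment"])
rel([.512,-.169,.255],RD,s)
E
```

```text
[0.61009981 0.19442242 0.2464418 ] 37.469894237813406 [-0.59773236 -0.18884721 -2.06833189] [ 0.10289345 -0.3215947   0.02459016]
shift [-0.0981, -0.3634, 0.0086] turn [0.179, -0.486, 0.002]
```

play_rows([
  [[-0.01,-0.025,0],[0.02,-0.054,0]],
  [[-0.027,-0.07,0],[0.04,-0.108,0]],
  [[-0.047,-0.12,0],[0.06,-0.162,0]],
  [[-0.067,-0.17,0],[0.08,-0.216,0]],
  [[-0.087,-0.22,0],[0.1,-0.27,0]],
  [[-0.107,-0.27,-0.005],[0.12,-0.324,0]],
  [[-0.127,-0.32,-0.015],[0.14,-0.38,0]],
  [[-0.143,-0.36,-0.022],[0.16,-0.434,0]],
  [[-0.151,-0.38,-0.026],[0.179,-0.486,0.002]],
  [[-0.154,-0.384,-0.026],[0.179,-0.486,0.002]],
])

```text
time_s: 9.65
position: [0.453, -0.1907, 0.2171]
tcp_rot: [[0.335, -0.008, 0.942], [-0.942, 0.001, 0.335], [-0.004, -1.0, -0.007]]
force: [0.1, 0.3, -0.7]
opening: 0.429
```

play_rows([
  [[0,0,0],[0,0,0]],
  [[0,0,0],[0,0,0]],
  [[0,0,0],[0,0,0]],
  [[0,0,0],[0,0,0]],
])

```text
time_s: 10.15
position: [0.4554, -0.1892, 0.2179]
tcp_rot: [[0.34, -0.005, 0.94], [-0.94, -0.0, 0.34], [-0.001, -1.0, -0.005]]
force: [-0.2, 0.1, -2.2]
opening: 0.426
```

```bash
python3 - <<'E'
from h import *
s=read_state();c=capture("wrist");np.savez("w5",T=wristT(s,c),**c);d=capture("side");np.savez("side3",**d)
print(s["position"],s["opening"]*87,s["force"],s["joint_positions"].round(1))
rel([.456,-.19,.22],RD,s)
save("w5",np.hstack([c["frame"][100:400,120:520],cv2.resize(d["frame"][230:350,230:390],(400,300),interpolation=cv2.INTER_CUBIC)]))
E
```

```text
[ 0.45537718 -0.18916647  0.21786213] 37.0511553065373 [-0.19062569  0.06643534 -2.24201144] [-35.4  20.5 100.7  -0.2  59.   34.8]
shift [0.0006, -0.0008, 0.0021] turn [0.0, -0.005, -0.002]
```

View pics/w5.png

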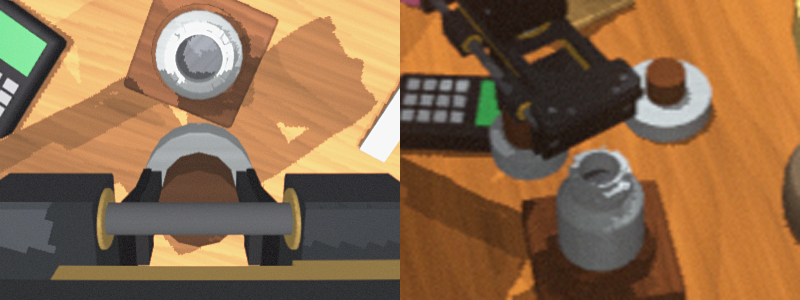

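The wrist view (left) shows the mouth at about (202,55) in the crop and the held lid at (198,160). In the side view the lid hangs level in the jaws at (530,155). I'll measure both in the tool frame.

```bash
cat > f.py <<'E'
from h import *
from scipy.optimize import least_squares
def circ(P,r):
    P=np.asarray(P);f=lambda q:np.hypot(P[:,0]-q[0],P[:,1]-q[1])-r
    o=least_squares(f,P.mean(0)-[0,.01],loss="soft_l1",f_scale=.001);return o.x,np.abs(o.fun).mean()
E
python3 - <<'E'
from f import *
c=dict(np.load("w5.npz"));Q=pts(c,c["hand_eye"]);W=pts(c,c["T"])
# plate: y range near 4..5
reg=np.zeros((480,640),bool);reg[215:345,250:400]=1
hs=Q[...,1];m=reg&(hs>-.03)&(hs<.012)&(abs(Q[...,0])<.035)
print("hist",np.histogram(hs[m],np.arange(-.03,.013,.003)))
p=reg&(hs>.000)&(hs<.010)&(Q[...,2]>.012);P=Q[p]
A=np.c_[P[:,0],P[:,2],np.ones(len(P))];print("plate y=ax+bz+c",np.linalg.lstsq(A,P[:,1],rcond=None)[0].round(4),len(P))
# outer edge: for angle bins max radius
def edge(P2,c0,n=60):
    a=np.arctan2(P2[:,1]-c0[1],P2[:,0]-c0[0]);r=np.hypot(*(P2-c0).T);b=np.floor((a+np.pi)/(2*np.pi)*n).astype(int)
    return np.array([P2[b==i][r[b==i].argmax()] for i in np.unique(b) if (b==i).sum()>3])
E=edge(P[:,[0,2]],np.array([0,0.]));E=E[np.hypot(*E.T)>.025];print("plate ctr (x,z)",*circ(E,.0295),len(E))
k=reg&(hs<-.018)&(hs>-.026)&(abs(Q[...,0])<.022);K=Q[k];A=np.c_[K[:,0],K[:,2],np.ones(len(K))];print("knobtop",np.linalg.lstsq(A,K[:,1],rcond=None)[0].round(4),"z max",K[:,2].max(),"x",K[:,0].min(),K[:,0].max())
# mouth
z=W[...,2];r2=np.zeros_like(reg);r2[95:205,260:380]=1
for lo,hi in((.122,.135),(.105,.1215)):
    m=r2&(z>lo)&(z<hi);print(lo,m.sum(),np.percentile(z[m],[10,50,90]).round(4))
    M=Q[m][:,[0,2]];c0=M.mean(0);E=edge(M,c0);r=np.hypot(*(E-c0).T);print(" edge med r",np.median(r).round(4),"fit",circ(E,np.median(r)))
m=r2&(z>.122)&(z<.135);print("rim y tool",np.median(Q[m][:,1]).round(4))
W2=pts(dict(np.load("side3.npz")))
E
```

```text
hist (array([ 180,  183, 1695, 1134,  298,  281,  271,  267,  231,  236,  126,
       2331,  216,  123]), array([-3.0000000e-02, -2.7000000e-02, -2.4000000e-02, -2.1000000e-02,
       -1.8000000e-02, -1.5000000e-02, -1.2000000e-02, -9.0000000e-03,
       -6.0000000e-03, -3.0000000e-03, -6.9388939e-18,  3.0000000e-03,
        6.0000000e-03,  9.0000000e-03,  1.2000000e-02]))
plate y=ax+bz+c [-0.0064  0.0749  0.0033] 2489
plate ctr (x,z) [0.00058592 0.00128096] 0.0001331648017761127 22
knobtop [-0.0015  0.0012 -0.0212] z max 0.020521833625833395 x -0.021981889600186415 0.021937728609055053
0.122 1349 [0.1226 0.1263 0.1287]
 edge med r 0.0243 fit (array([0.00066802, 0.06242312]), np.float64(0.00169594195456852))
0.105 2221 [0.1056 0.1068 0.1203]
 edge med r 0.0245 fit (array([0.00058918, 0.06247784]), np.float64(0.0022478072641879065))
rim y tool 0.0913
```

play_rows([
  [[0.02,0.007,0],[0,-0.005,0]],
  [[0.045,0.016,0],[0,-0.005,0]],
  [[0.0574,0.0208,0],[0,-0.005,0]],
  [[0.0574,0.0208,-0.02],[0,-0.005,0]],
  [[0.0574,0.0208,-0.04],[0,-0.005,0]],
  [[0.0574,0.0208,-0.055],[0,-0.005,0]],
  [[0.0574,0.0208,-0.06],[0,-0.005,0]],
  [[0.0574,0.0208,-0.06],[0,-0.005,0]],
  [[0.0574,0.0208,-0.06],[0,-0.005,0]],
])

```text
time_s: 11.38
position: [0.5129, -0.1693, 0.1585]
tcp_rot: [[0.339, 0.001, 0.941], [-0.941, -0.001, 0.339], [0.001, -1.0, 0.001]]
force: [0.6, -0.4, -1.2]
opening: 0.432
```

```bash
python3 - <<'E'
from f import *
s=read_state();c=capture("side");np.savez("side4",**c);print(s["position"],s["force"],s["moment"],s["opening"]*87)
save("s4",cv2.resize(c["frame"][240:360,230:390],(640,480),interpolation=cv2.INTER_CUBIC))
rel([.5128,-.1684,.156],RD,s)
E
```

```text
[ 0.51289497 -0.16930724  0.15848599] [ 0.55066148 -0.4059139  -1.16321693] [-0.06050866  0.12544036  0.00847563] 37.618043873591084
shift [-0.0001, 0.0009, -0.0025] turn [0.001, 0.001, -0.0]
```

View pics/s4.png

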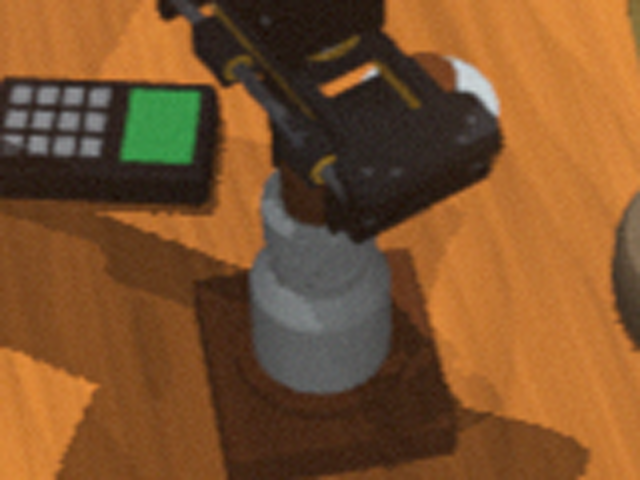

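The view shows the lid directly over the neck at (320,215), level. Lowering in small steps, watching the force.

play_rows([
  [[0,0.0007,-0.002],[0,0,0]],
  [[0,0.0007,-0.004],[0,0,0]],
  [[0,0.0007,-0.005],[0,0,0]],
  [[0,0.0007,-0.005],[0,0,0]],
])

```text
time_s: 11.92
position: [0.5123, -0.1683, 0.1527]
tcp_rot: [[0.339, -0.0, 0.941], [-0.941, -0.0, 0.339], [0.0, -1.0, -0.0]]
force: [-0.1, -0.1, -1.5]
opening: 0.425
```

play_rows([
  [[0,0,-0.001],[0,0,0]],
  [[0,0,-0.002],[0,0,0]],
  [[0,0,-0.003],[0,0,0]],
  [[0,0,-0.003],[0,0,0]],
])

```text
time_s: 12.42
position: [0.5123, -0.1683, 0.1497]
tcp_rot: [[0.339, -0.0, 0.941], [-0.941, -0.0, 0.339], [0.0, -1.0, -0.0]]
force: [-0.5, -0.4, -1.7]
opening: 0.428
```

play_rows([
  [[0,0,-0.001],[0,0,0]],
  [[0,0,-0.002],[0,0,0]],
  [[0,0,-0.002],[0,0,0]],
])

```text
time_s: 12.8
position: [0.5126, -0.1684, 0.1486]
tcp_rot: [[0.339, 0.001, 0.941], [-0.941, -0.001, 0.339], [0.001, -1.0, 0.0]]
force: [-1.3, 0.4, 3.6]
opening: 0.429
```

play_rows([
  [[0,0,-0.001],[0,0,0]],
  [[0,0,-0.002],[0,0,0]],
  [[0,0,-0.002],[0,0,0]],
])

```text
time_s: 13.18
position: [0.5128, -0.1684, 0.1482]
tcp_rot: [[0.339, 0.001, 0.941], [-0.941, -0.001, 0.339], [0.002, -1.0, 0.001]]
force: [-3.6, 1.5, 15.9]
opening: 0.426
```

Contact at lid_knob about 35.5 mm above the mouth: the lid sits on the threads, pressed lightly. Turning backward (counter-clockwise) in parts.

play_rows([
  [[0,-0.0001,0],[0,0,0.1]],
  [[0,-0.0003,0],[0,0,0.2]],
  [[0.0001,-0.0004,0],[0,0,0.3]],
  [[0.0001,-0.0005,0],[0,0,0.4]],
  [[0.0001,-0.0005,0],[0,0,0.4]],
])

```text
time_s: 13.8
position: [0.5145, -0.168, 0.1492]
tcp_rot: [[0.678, 0.006, 0.735], [-0.735, 0.0, 0.678], [0.004, -1.0, 0.004]]
force: [-0.2, 5.1, 19.4]
opening: 0.426
```

```bash
cat > st.py <<'E'
from h import *
s=read_state();R=np.array(s["tcp_rot"]);p=np.array(s["position"])
print("yaw rad",np.arctan2(R[1,0],R[0,0]).round(3),"pos",p.round(4),"knob above mouth mm",((p[2]+.016-.129)*1000).round(1),"F",np.round(s["force"],1),"M",np.round(s["moment"],2),"open",round(s["opening"]*87,1),"j6",s["joint_positions"][5].round(0),"t",s["time_s"])
E
python3 st.py
```

```text
yaw rad -0.825 pos [ 0.5145 -0.168   0.1492] knob above mouth mm 36.2 F [-0.2  5.1 19.4] M [1.2  0.4  0.07] open 37.1 j6 17.0 t 13.8
```

play_rows([
  [[0.0003,0.0003,0],[0,0,0.1]],
  [[0.0005,0.0003,0],[0,0,0.2]],
  [[0.0007,0.0003,0],[0,0,0.3]],
  [[0.0009,0.0002,0],[0,0,0.4]],
  [[0.0009,0.0002,0],[0,0,0.4]],
])

```text
time_s: 14.42
position: [0.5124, -0.168, 0.1456]
tcp_rot: [[0.91, -0.002, 0.415], [-0.415, 0.001, 0.91], [-0.002, -1.0, 0.0]]
force: [-2.4, 1.5, 0.9]
opening: 0.43
```

```bash
python3 st.py
```

```text
yaw rad -0.428 pos [ 0.5124 -0.168   0.1456] knob above mouth mm 32.6 F [-2.4  1.5  0.9] M [ 0.06  0.61 -0.52] open 37.4 j6 -6.0 t 14.425
```

play_rows([
  [[0,0,-0.0015],[0,0,0]],
  [[0,0,-0.003],[0,0,0]],
  [[0,0,-0.003],[0,0,0]],
])

```text
time_s: 14.8
position: [0.5126, -0.168, 0.144]
tcp_rot: [[0.91, -0.001, 0.415], [-0.415, 0.001, 0.91], [-0.001, -1.0, 0.0]]
force: [-3.4, 2.1, 9.9]
opening: 0.426
```

```bash
python3 st.py
```

```text
yaw rad -0.428 pos [ 0.5126 -0.168   0.144 ] knob above mouth mm 31.0 F [-3.4  2.1  9.9] M [ 0.25  0.98 -0.56] open 37.0 j6 -6.0 t 14.8
```

play_rows([
  [[0,0,-0.001],[0,0,-0.03]],
  [[0,0,-0.002],[0,0,-0.06]],
  [[0,0,-0.002],[0,0,-0.06]],
])

```text
time_s: 15.18
position: [0.5131, -0.1685, 0.1419]
tcp_rot: [[0.884, -0.0, 0.467], [-0.467, -0.001, 0.884], [0.0, -1.0, -0.001]]
force: [-3.6, 2.0, 9.2]
opening: 0.428
```

```bash
python3 st.py
```

```text
yaw rad -0.486 pos [ 0.5131 -0.1685  0.1419] knob above mouth mm 28.9 F [-3.6  2.   9.2] M [ 0.23  0.85 -0.18] open 37.2 j6 -2.0 t 15.175
```

Reversing a little freed the side friction and the lid fell to about 29 mm: it is in the thread openings, and turning back was blocked there. Now I screw forward (clockwise) following the pitch.

play_rows([
  [[-0.0002,0.0002,-0.0004],[0,0,-0.1]],
  [[-0.0004,0.0004,-0.0009],[0,0,-0.2]],
  [[-0.0004,0.0004,-0.0013],[0,0,-0.3]],
  [[-0.0004,0.0004,-0.0018],[0,0,-0.4]],
  [[-0.0004,0.0004,-0.0018],[0,0,-0.4]],
])

```text
time_s: 15.8
position: [0.514, -0.1696, 0.1404]
tcp_rot: [[0.633, 0.003, 0.774], [-0.774, -0.003, 0.633], [0.004, -1.0, -0.0]]
force: [-1.7, -0.3, 7.3]
opening: 0.424
```

```bash
python3 st.py
```

```text
yaw rad -0.886 pos [ 0.514  -0.1696  0.1404] knob above mouth mm 27.4 F [-1.7 -0.3  7.3] M [-0.2   0.58 -0.05] open 36.9 j6 21.0 t 15.8
```

play_rows([
  [[0,0,-0.0004],[0,0,-0.1]],
  [[0,0,-0.0009],[0,0,-0.2]],
  [[0,0,-0.0013],[0,0,-0.3]],
  [[0,0,-0.0018],[0,0,-0.4]],
  [[0,0,-0.0018],[0,0,-0.4]],
])

```text
time_s: 16.42
position: [0.5143, -0.1696, 0.1385]
tcp_rot: [[0.281, 0.003, 0.96], [-0.96, -0.003, 0.281], [0.004, -1.0, 0.002]]
force: [-1.1, -0.3, 7.6]
opening: 0.427
```

```bash
python3 st.py
```

```text
yaw rad -1.286 pos [ 0.5143 -0.1696  0.1385] knob above mouth mm 25.5 F [-1.1 -0.3  7.6] M [-0.2   0.5  -0.09] open 37.1 j6 44.0 t 16.425
```

play_rows([
  [[0,0,-0.0004],[0,0,-0.1]],
  [[0,0,-0.0009],[0,0,-0.2]],
  [[0,0,-0.0013],[0,0,-0.3]],
  [[0,0,-0.0013],[0,0,-0.3]],
])

```text
time_s: 16.92
position: [0.5144, -0.1696, 0.1372]
tcp_rot: [[-0.015, 0.003, 1.0], [-1.0, -0.004, -0.015], [0.004, -1.0, 0.003]]
force: [-0.7, -0.2, 6.3]
opening: 0.43
```

```bash
python3 st.py
```

```text
yaw rad -1.586 pos [ 0.5144 -0.1696  0.1372] knob above mouth mm 24.2 F [-0.7 -0.2  6.3] M [-0.29  0.44 -0.1 ] open 37.4 j6 61.0 t 16.925
```

play_rows([
  [[0,0,-0.0003],[0,0,-0.07]],
  [[0,0,-0.0006],[0,0,-0.14]],
  [[0,0,-0.0006],[0,0,-0.14]],
])

```text
time_s: 17.3
position: [0.5146, -0.1698, 0.1366]
tcp_rot: [[-0.154, 0.003, 0.988], [-0.988, -0.004, -0.154], [0.003, -1.0, 0.004]]
force: [-0.6, -0.7, 5.7]
opening: 0.43
```

```bash
python3 st.py
```

```text
yaw rad -1.725 pos [ 0.5146 -0.1698  0.1366] knob above mouth mm 23.6 F [-0.6 -0.7  5.7] M [-0.37  0.49 -0.11] open 37.4 j6 69.0 t 17.3
```

play_rows([
  [[0,0,-0.0003],[0,0,-0.07]],
  [[0,0,-0.0006],[0,0,-0.14]],
  [[0,0,-0.0006],[0,0,-0.14]],
])

```text
time_s: 17.68
position: [0.513, -0.1692, 0.136]
tcp_rot: [[-0.29, 0.0, 0.957], [-0.957, -0.003, -0.29], [0.003, -1.0, 0.001]]
force: [-4.0, -0.6, 8.3]
opening: 0.429
```

```bash
python3 st.py
```

```text
yaw rad -1.865 pos [ 0.513  -0.1692  0.136 ] knob above mouth mm 23.0 F [-4.  -0.6  8.3] M [-0.16  0.91 -0.05] open 37.3 j6 77.0 t 17.675
```

play_rows([
  [[0,0,-0.0002],[0,0,-0.06]],
  [[0,0,-0.0004],[0,0,-0.12]],
  [[0,0,-0.0004],[0,0,-0.12]],
])

```text
time_s: 18.05
position: [0.5143, -0.1699, 0.136]
tcp_rot: [[-0.399, 0.003, 0.917], [-0.917, -0.005, -0.399], [0.003, -1.0, 0.005]]
force: [-1.2, -1.7, 8.7]
opening: 0.431
```

```bash
python3 st.py
```

```text
yaw rad -1.982 pos [ 0.5143 -0.1699  0.136 ] knob above mouth mm 23.0 F [-1.2 -1.7  8.7] M [-0.21  0.5   0.58] open 37.5 j6 84.0 t 18.05
```

Torque jumped to +0.6 N m with no further descent: the lid is at the end of the thread. Releasing and backing off upward.

play_rows([
  [[0,0,0],[0,0,0]],
  [[0,0,0],[0,0,0]],
  [[0,0,0],[0,0,0]],
  [[0,0,0],[0,0,0]],
], gripper=0.087)

```text
time_s: 18.55
position: [0.5129, -0.1681, 0.1341]
tcp_rot: [[-0.402, -0.001, 0.915], [-0.915, 0.0, -0.402], [0.0, -1.0, -0.001]]
force: [-0.0, 1.1, 0.8]
opening: 0.795
```

play_rows([
  [[0,0,0.01],[0,0,0]],
  [[0,0,0.03],[0,0,0]],
  [[0,0,0.06],[0,0,0]],
  [[-0.01,0,0.1],[0,0,0]],
  [[-0.03,0,0.13],[0,0,0]],
  [[-0.06,0,0.14],[0,0,0]],
  [[-0.075,0.02,0.14],[0,0,0]],
  [[-0.075,0.02,0.14],[0,0,0]],
])

```text
time_s: 19.55
position: [0.4368, -0.1472, 0.2751]
tcp_rot: [[-0.402, -0.0, 0.916], [-0.916, -0.0, -0.402], [0.0, -1.0, 0.0]]
force: [0.7, 0.2, -0.4]
opening: 0.997
```

```bash
python3 - <<'E'
from f import *
s=read_state();print(s["position"],s["force"],s["opening"],s["time_s"])
c=capture("side");t=capture("top");w=capture("wrist");T=wristT(s,w)
for n,cc,TT,box in(("side",c,None,(260,345,270,350)),("top",t,None,(250,310,360,425)),("wrist",w,T,(0,330,100,540))):
    W=pts(cc,TT);m=np.zeros((480,640),bool);m[box[0]:box[1],box[2]:box[3]]=1
    d=np.hypot(W[...,0]-.513,W[...,1]+.169)
    k=m&(d<.016)&(W[...,2]>.14)&(W[...,2]<.2);p=m&(d>.021)&(d<.028)&(W[...,2]>.11)&(W[...,2]<.15)
    print(n,k.sum(),"knobtop z",np.median(W[k][:,2]).round(4) if k.sum() else "","ctr",W[k].mean(0).round(4) if k.sum() else "","plate z",np.median(W[p][:,2]).round(4) if p.sum() else "")
    if k.sum()>20:
        K=W[k];K=K[abs(K[:,2]-np.median(K[:,2]))<.003];A=np.c_[K[:,:2]-K[:,:2].mean(0),np.ones(len(K))];print("  tilt",np.linalg.lstsq(A,K[:,2],rcond=None)[0][:2].round(3))
save("end",np.hstack([cv2.resize(c["frame"],(400,300)),cv2.resize(c["frame"][240:360,230:390],(400,300),interpolation=cv2.INTER_CUBIC)]))
E
```

```text
[ 0.4368425  -0.14716735  0.27511399] [ 0.74230539  0.21799609 -0.42974266] 0.996719695133874 19.55
side 162 knobtop z 0.158 ctr [ 0.5132 -0.1693  0.1581] plate z 0.1321
  tilt [-0.003  0.005]
top 155 knobtop z 0.1576 ctr [ 0.5133 -0.1691  0.1575] plate z 0.1316
  tilt [-0.012  0.006]
wrist 1382 knobtop z 0.1579 ctr [ 0.5132 -0.1691  0.1578] plate z 0.1317
  tilt [-0.002  0.001]
```

View pics/end.png

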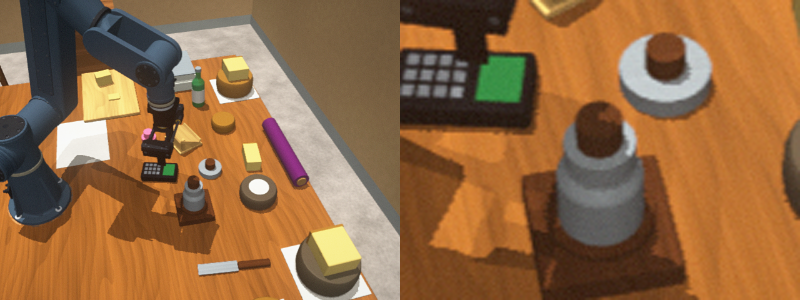

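The lid sits level on the canister at (600,140) in the crop. The big lid and everything else are unmoved, and the gripper is clear. Handing in.

```bash
python3 -c "
from rig import *
print(hand_in())"
```

```text
the job is handed in; nothing more can be done
None
```

The smaller lid is screwed home on the canister, and the gripper has let go and moved clear. I handed the job in at about 20 s of the 64 s allowed.

**What I did:** I lifted the lid off the rest, set it level on the threads and turned it back about 0.8 rad until it dropped. It stayed caught on side friction at first and fell fully into the openings when I eased off. I then screwed it forward about 1.5 rad, until it stopped going down and the torque rose to +0.6 N m.

**Last checks:**
- **Height:** three cameras put the knob top at 0.158 m, so lid_knob is about 23 mm above the mouth, where 24 mm is nominal. I put the 1 mm down to camera error.
- **Level:** the knob top is level to about 0.01.
- **Surroundings:** the last side view shows the big lid and the rest of the stall where they were.

**What went wrong or disagreed:**
- **First grasp slipped:** the jaws pinched only the knob's top edge and slid off. The lid stayed on the rest.
- **TCP offset:** all three cameras showed the fingertips at the reported TCP, not 25 mm ahead of it as stated. I followed the cameras for the second grasp.
- **Force:** the most I saw in any reading was about 20 N.

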